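# Break a stuck vacuum-pot lid free and hold it ajar

## Robot

A 7-joint arm with a two-finger parallel gripper is mounted at the origin on the work surface. World frame = base frame: x ahead of the robot, y to its left, z up, the work surface at z = 0. Lengths are in m, angles in rad, forces in N, time in s.
With the tool pointing down it reaches from about 0.425 to 0.875 m from the base axis. Payload 4.7 kg.
Tool frame: the origin (TCP) lies on the centre line of the jaws, within the pads' length; the fingertips stand 19 mm ahead of it and the grasp point (between the pads) is the TCP (ctrl.nose_length is the distance from the TCP to the fingertips, in m); z points along the fingers, x is the direction in which the jaws open and shut, and the axes are right-handed (so a half turn about z gives the same grasp; the last joint's range is limited). The gripper opens to 87 mm and grips with 3 to 60 N. Pads are 19 mm wide; open, the fingers measure 117 mm over their backs; the gripper's body (75 mm by 190 mm) begins 51 mm behind the grasp point.
Start: joints at [-1.257, 0.321, -0.07, 1.45, 0.023, 1.371, -0.057], TCP at [0.192, 0.621, 0.219] pointing down, gripper open.
Joint ranges: [-2.86, 2.86], [-0.3, 2.09], [-1.38, 1.24], [0.06, 2.45], [-1.56, 4.7], [0.09, 2.05], [-2.69, 2.69]. Speed limits (rad/s): [2.57, 2.57, 3.14, 3.14, 3.14, 3.14, 3.14].

## Interface

Orientations are given as a rotation vector (axis times angle).
In Python, from bench import ctrl gives the robot as it stands. The module is installed in compiled form; this text tells all that it offers.
- The arm moves only by the shell command python3 -m crank 'ROWS' [OPENING] [FORCE]. ROWS is a JSON object of lists of equal length, an entry for each row: "dp": the shift along the tool's x, y, z in cm, a list of three; "delta_rot": the turn, a rotation vector about the tool's x, y, z in rad, a list of three. In form: {"dp": [[x, y, z], ...], "delta_rot": [[rx, ry, rz], ...]}. A call has exactly 8 rows; each row shifts and turns the commanded pose from where the row before left it, along the tool's axes as they then stand; what a row does not reach is not made up. A row lasts 1/10 s, in which the tool goes at most 50 mm and 8.59 degrees, less where a joint would pass 70% of its speed; a pose out of reach is approached as far as the arm can. A call with a gripper value outside its range is refused whole. OPENING is the finger opening in cm, from 0 to 8.7, set as the call begins (- or left out, the last holds). The fingers move at their own pace and stop on an object; FORCE is the grip in N (left out, the last holds). Time passes only in rows, so rows that do not move let the fingers close, or fill a call up. It gives the time, the measured TCP pose, the force and the opening at its end, in the units of the state.
- ctrl.get_state(): the state, without advancing time (a new reading comes with each control period).
- ctrl.get_image(name): name is "scene" or "side" or "wrist"; returns the picture (400x640x3 uint8, blue, green, red); there is no depth.
- ctrl.camera_info(name): a dict with "camera_matrix" (3x3 intrinsics, pixels), "D" ([k1, k2, p1, p2, k3] as OpenCV has them; the pictures are not rectified), "xyz" and "orientation" of the camera in the world. Camera axes: x right, y down, z forward; pixel columns grow to the right and rows downward; lengths in m; the calibration is good to about 2 mm. A picture is of the moment at which its call begins: read the wrist's pose just before it. camera_info takes no time and is no camera call; for the wrist camera it gives the pose at the moment of the call.
- ctrl.close_job(): hands the job in, once; it reports no verdict.
The state is a dict: "time": time; "joint_positions": joint angles; "qd": joint speeds; "joint_torque": joint torques, N m; "position": TCP position; "tool_rot": TCP orientation; "ft_force": force on the tool from outside, world axes, zero at the start; "torque": the same for the moment, N m; "grip_width": opening from 0.0 (shut) to 1.0 (fully open).
Only numpy, scipy, OpenCV 4.12 (cv2) and the standard library are available. Lean on these libraries where they do the work, as an engineer would, in place of code of your own. Each camera call takes 0.05 s, during which the arm holds its last target.

## Task

The lid of the small vacuum pot is stuck on its seal, and the hinged guard panel lies over it. Fold the guard up until it stands upright and leave it standing there, then take the lid by its handle, pull it free of the seal without letting it fly up, and hold it level just above its seat, clear of the pot with a gap of about 15 mm. Finish still gripping the handle and holding the lid there, with everything else on the bench left where it is.

Things in the scene. Friction and masses are not known exactly. Their poses are not given: they have to be found in the camera images.
- pot: Squat steel vacuum pot, fixed on an aluminium base plate 210 x 270 x 12 mm that does not move. Origin: pot's centre on the bench (z = 0). Its +x points away from the robot at yaw 0, +y to the left, z up. Flange top 75 mm above the bench. Two guard posts 12 mm thick at y = +115 mm, x = +-45 mm, 146 mm high.
- guard (a joint): Angle of the guard, rad: 0 = lying level over the lid, 1.57 = upright, stop at 2.2 (leaning away from the pot). The hinge is stiff and the guard stays where it is left; turning it takes about 2 to 4 N at the peg. It starts at 0 to 0.45.
- guard_hinge (a point): Middle of the guard's hinge axis, which runs along the pot's x axis: at (0, +115, 150) mm in the pot's frame. The guard is a white sheet panel 120 mm (along the hinge) x 150 mm x 4 mm with a low lip at its free edge; lying level it reaches from the hinge towards the pot's -y.
- guard_peg (a point): Grip point on the guard's round steel peg, 12 mm thick, which sticks out 64 mm beyond the panel's front side (to the pot's -x), at the free edge, parallel to the hinge. The point is 40 mm clear of the panel and 24 mm from the peg's end, 144 mm from the hinge axis: at (-100, 115 - 144 cos a, 150 + 144 sin a) mm in the pot's frame, a = guard angle. It may turn between the fingers.
- lid: Loose aluminium lid, a disc 156 mm across and 10 mm thick, on the pot's flange. Origin: centre of the disc's underside, 75 mm above the bench when shut; axes as the pot's. Below it a spigot 100 mm across and 8 mm deep sits in the pot's mouth. With its handle it weighs 0.32 to 0.52 kg. The gap is the rise of this origin.
- pot_mouth (a point): Centre of the pot's mouth, level with the flange top, 75 mm above the bench. Inside, four spring-loaded rubber seal pads squeeze the lid's spigot: pulling the lid straight up takes a steady 14 to 21 N at the handle (weight included) until it has risen 3 to 4 mm, then the seal lets go at once and only the weight is left (3 to 5 N). Let go, the lid drops back.
- lid_grip (a point): Centre of the bar of the black bridge handle over the lid's centre: bar 66 mm long (along the pot's x), 14 wide, 16 high, on two posts 27 mm either side. The point is 48 mm above the lid's underside; shut at (0, 0, 123) mm in the pot's frame. Pinch it from above across its 14 mm width (the pot's y).
- blank: loose steel blank flange, disc 70 mm across, 18 mm high. Not part of the job: leave it.
- gasket: loose copper ring gasket, 64 mm across, 6 mm high. Not part of the job: leave it.
- driver: loose screwdriver lying flat. Not part of the job: leave it.
- spanner: loose spanner lying flat. Not part of the job: leave it.
- bottle: loose white plastic bottle, 60 mm across, 130 mm high. Not part of the job: leave it.
- carton: loose cardboard box 100 x 130 x 60 mm. Not part of the job: leave it.
- meter: loose black hand meter 130 x 75 x 42 mm. Not part of the job: leave it.
Things that resemble listed ones, but are neither listed nor needed, are in the scene too. What is meant by the lid is not red, and is the larger of those in its own colour.

How it is judged:
By the outcome, as a careful person would: the job done as asked, in the order asked, and still so for the second after the job is handed in, while the arm keeps its last pose, push and grip.
It also fails if it takes over 48 s, if anything falls off the work surface, if the arm or the gripper's body presses on something with over 40 N, if the wrist force passes 120 N, or if a joint passes its speed limit or range.

## Working session

There is one attempt and no reset: what is moved stays moved. The work goes in short steps, Python scripts to look and compute and a shell command to move; the robot and the scene stay as the last step left them, time stands still between calls to the robot, and variables do not carry over. Pictures are saved under pics/ and viewed, and the job is handed in when it is done.

```bash
mkdir -p pics; python3 - <<'E'
from bench import ctrl
import cv2
s=ctrl.get_state();print(s)
for n in("scene","side","wrist"):
    c=ctrl.camera_info(n);print(n,c)
    cv2.imwrite(f"pics/{n}0.png",ctrl.get_image(n))
print(ctrl.nose_length)
E
```

```text
{'time': 0.0, 'joint_positions': array([-1.25689356,  0.32179524, -0.07008364,  1.45169681,  0.02260168,
        1.37080666, -0.05691406]), 'qd': array([ 0.00197261,  0.0010213 , -0.00119194, -0.00073563,  0.00134187,
        0.00038424, -0.00030486]), 'joint_torque': array([-3.92361089e-04, -4.91282845e+01, -4.04031146e-01, -3.12536752e+01,
       -6.39715372e-02,  4.37125191e-02,  1.63965565e-04]), 'position': array([0.19184599, 0.62044238, 0.2180686 ]), 'tool_rot': array([ 2.52728346e+00,  1.86407420e+00, -2.32598302e-03]), 'ft_force': array([1.01819524, 0.23713197, 0.63886506]), 'torque': array([ 0.02794863, -0.00170379,  0.01099955]), 'grip_width': 0.9986262831165222}
scene {'camera_matrix': array([[413.05314567,   0.        , 324.87774169],
       [  0.        , 413.05314567, 201.07032147],
       [  0.        ,   0.        ,   1.        ]]), 'D': array([-0.10662154,  0.        ,  0.        ,  0.        ,  0.        ]), 'xyz': array([1.14939619, 0.42285878, 0.93015234]), 'orientation': array([-1.2432757 , -2.29561566,  0.95130754])}
side {'camera_matrix': array([[417.91161954,   0.        , 315.14529472],
       [  0.        , 417.91161954, 197.25269402],
       [  0.        ,   0.        ,   1.        ]]), 'D': array([-0.06162167,  0.        ,  0.        ,  0.        ,  0.        ]), 'xyz': array([1.19519361, 0.71500645, 0.89456201]), 'orientation': array([-0.99672268, -2.35985642,  1.16616686])}
wrist {'camera_matrix': array([[359.41105702,   0.        , 319.97816061],
       [  0.        , 359.41105702, 197.03239609],
       [  0.        ,   0.        ,   1.        ]]), 'D': array([-0.02143645,  0.        ,  0.        ,  0.        ,  0.        ]), 'xyz': array([0.12848349, 0.64053061, 0.38360522]), 'orientation': array([2.35844168, 1.73950845, 0.2163779 ])}
0.019
```

View pics/scene0.png

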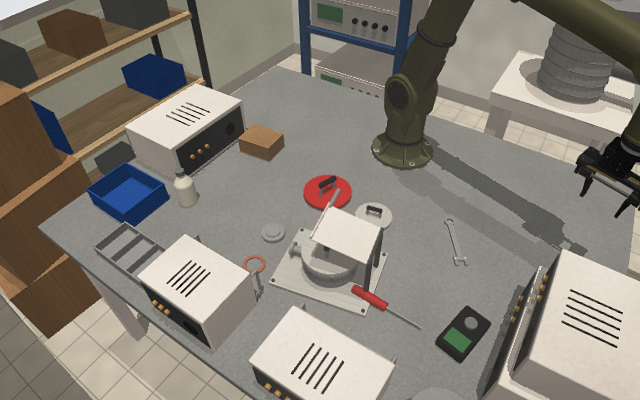

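View pics/side0.png

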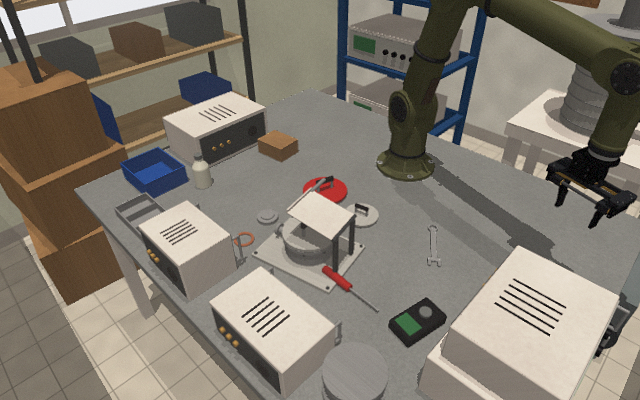

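View pics/wrist0.png

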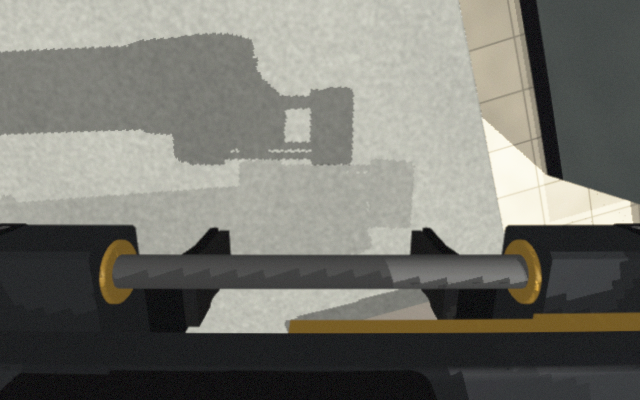

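```bash
python3 - <<'E'
import cv2
a=cv2.imread("pics/scene0.png")[165:325,250:410]
b=cv2.imread("pics/side0.png")[165:305,240:400]
cv2.imwrite("pics/c1.png",cv2.resize(a,None,fx=3.7,fy=3.7,interpolation=cv2.INTER_CUBIC))
cv2.imwrite("pics/c2.png",cv2.resize(b,None,fx=4,fy=4,interpolation=cv2.INTER_CUBIC))
E
```

```text
(no output)
```

View pics/c1.png

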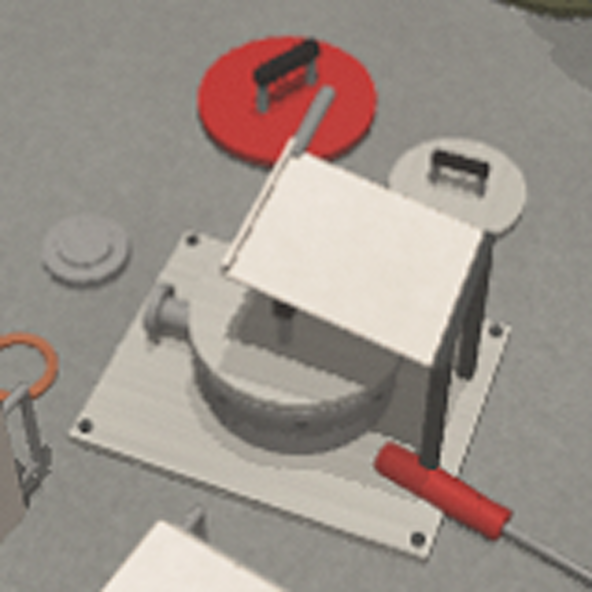

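View pics/c2.png

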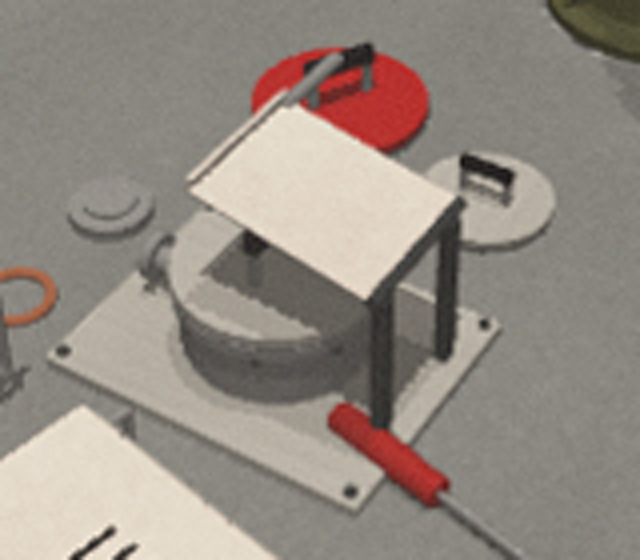

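```bash
cat > h.py <<'E'
import numpy as np,cv2
from scipy.spatial.transform import Rotation as R
from bench import ctrl
def ray(n,px,c=None):
    c=c or ctrl.camera_info(n)
    u=cv2.undistortPoints(np.array(px,float).reshape(-1,1,2),c["camera_matrix"],c["D"]).reshape(-1,2)
    d=np.c_[u,np.ones(len(u))]@R.from_rotvec(c["orientation"]).as_matrix().T
    return np.array(c["xyz"]),d
def plane(n,px,z,c=None):
    o,d=ray(n,px,c); return o+d*((z-o[2])/d[:,2])[:,None]
def tri(n1,p1,n2,p2,c1=None,c2=None):
    o1,d1=ray(n1,[p1],c1);o2,d2=ray(n2,[p2],c2);d1=d1[0];d2=d2[0]
    s,_,_,_=np.linalg.lstsq(np.c_[d1,-d2],o2-o1,rcond=None)
    a=o1+s[0]*d1;b=o2+s[1]*d2
    return (a+b)/2,np.linalg.norm(a-b)
def proj(n,P,c=None):
    c=c or ctrl.camera_info(n)
    Rm=R.from_rotvec(c["orientation"]).as_matrix().T
    return cv2.projectPoints(np.array(P,float).reshape(-1,1,3),cv2.Rodrigues(Rm)[0],-Rm@c["xyz"],c["camera_matrix"],c["D"])[0].reshape(-1,2)
E
python3 - <<'E'
from h import *
np.set_printoptions(precision=4,suppress=True)
f=lambda l,k,o:[(x/k+o[0],y/k+o[1]) for x,y in l]
for n,b,co in(("scene",f([(192,240),(496,330),(418,540),(85,427)],3.7,(250,165)),f([(183,231),(510,325),(428,557),(70,436)],3.7,(250,165))),
 ("side",f([(484,324),(351,491),(63,351)],4,(240,165)),f([(499,322),(356,511),(49,357)],4,(240,165)))):
    for q in(b,co):
        p=plane(n,q,.012);print(n,p[:,:2].tolist(),[np.linalg.norm(p[i]-p[i-1]) for i in range(len(p))])
        if len(p)==4: print("c",p.mean(0))
        else: print("c",(p[0]+p[2])/2)
# peg end & inner, triangulate
for a,b in(((326,95),(334,63)),((300,146),(290,97)),((232,266),(193,182)),((432,357),(372,295)),((486,234),(460,205)),((300,155),(290,106))):
    print(tri("scene",f([a],3.7,(250,165))[0],"side",f([b],4,(240,165))[0]))
E
```

```text
scene [[0.5214194243988178, -0.07202053313685608], [0.4698334111922178, 0.17229899809872423], [0.6570836144130093, 0.2111316586169055], [0.7078723525683184, -0.03360895266545244]] [np.float64(0.1903684425982732), np.float64(0.249706127481336), np.float64(0.1912344480713348), np.float64(0.24995492140438197)]
c [0.5891 0.0695 0.012 ]
scene [[0.5175997387317907, -0.08355502428150391], [0.4598506921385096, 0.1790290605078334], [0.6646688490797203, 0.2231687727281052], [0.7198386973734097, -0.037823044679991036]] [np.float64(0.20734514788323277), np.float64(0.2688593572243429), np.float64(0.20952038470679374), np.float64(0.2667591440133398)]
c [0.5905 0.0702 0.012 ]
side [[0.4708743665852205, 0.1716531367155324], [0.656005839444407, 0.20952980960843792], [0.7073816658461121, -0.03458013419829442]] [np.float64(0.31379589646057643), np.float64(0.18896641128107364), np.float64(0.24945769221209466)]
c [0.5891 0.0685 0.012 ]
side [[0.461498684895415, 0.1784210662357072], [0.6661358447228434, 0.2236689949380028], [0.7184933666990656, -0.037218095542421614]] [np.float64(0.33547952928268754), np.float64(0.20957991848954538), np.float64(0.26608905292557933)]
c [0.59   0.0706 0.012 ]
(array([0.4708, 0.0176, 0.1765]), np.float64(0.0009936452711229607))
(array([0.5352, 0.0365, 0.1899]), np.float64(0.0012764399927869576))
(array([0.6486, 0.0587, 0.1922]), np.float64(5.583167533326495e-05))
(array([0.6103, 0.1847, 0.1461]), np.float64(5.6733018058932856e-05))
(array([0.496 , 0.1631, 0.1402]), np.float64(0.001812991842276008))
(array([0.5366, 0.0375, 0.1831]), np.float64(0.0009716229631377389))
```

```bash
python3 - <<'E'
from h import *
yaw=.206;C=np.array([.5895,.0695,0])
W=lambda p:C+np.array(p)/1000@R.from_euler('z',yaw).as_matrix().T
th=np.linspace(0,2*np.pi,60)
for n,k,o,im in(("scene",3.7,(250,165),"c1"),("side",4,(240,165),"c2")):
    I=cv2.imread(f"pics/{im}.png")
    P=[W((78*np.cos(t),78*np.sin(t),85)) for t in th]+[W((x,y,12)) for x in(-105,105) for y in(-135,135)]+[W((x,115+s,z)) for x in(-45,45) for z in (12,146) for s in(-6,6)]
    for q in proj(n,P): cv2.circle(I,tuple(int(round(v)) for v in (q-o)*k),2,(255,0,0),-1)
    for a,col in((.2,(0,0,255)),(.3,(0,255,0)),(.4,(255,0,255))):
        G=[W((x,115-r*np.cos(a),150+r*np.sin(a))) for x,r in((-60,0),(60,0),(-60,150),(60,150),(-124,144),(-100,144))]
        for q in proj(n,G): cv2.circle(I,tuple(int(round(v)) for v in (q-o)*k),3,col,-1)
    cv2.imwrite(f"pics/{im}o.png",I)
E
```

```text
(no output)
```

View pics/c1o.png

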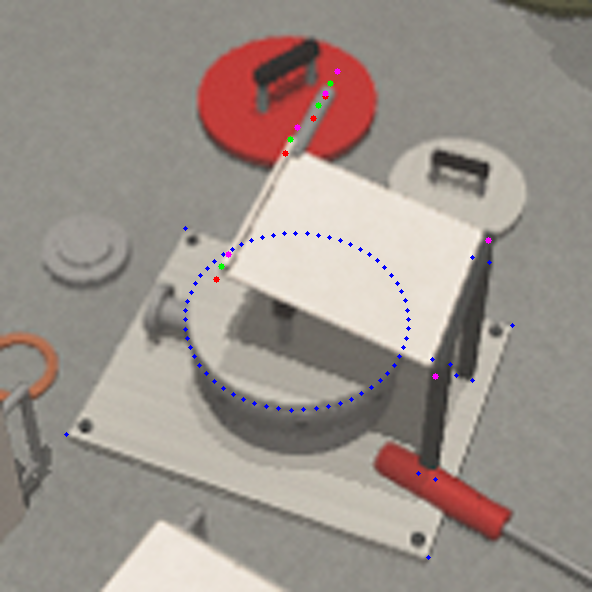

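View pics/c2o.png

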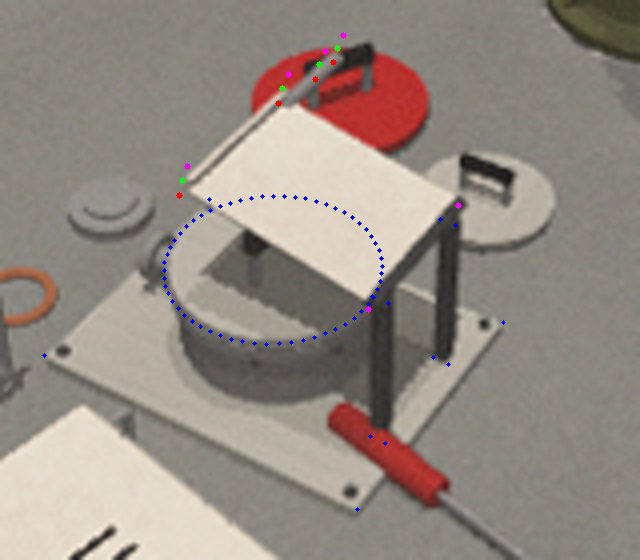

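Three lids: red (scene 328,190) – excluded by colour; small aluminium one (373,215) – smaller; large aluminium one on the pot under the guard (330,260), which fits ("not red, larger of its colour"). The crops confirm this: the plate is 210x270, posts are at the expected places, and the guard angle is ≈0.28. Pot at (0.5895, 0.0695), yaw 0.206.

```bash
python3 -m crank '{"dp":[[0,0,-2.5],[0,0,-2.5],[0,0,-2.5],[0,0,-2.5],[-2,0.5,0],[-4,1.1,0],[-4,1.1,0],[-4,1.1,0]],"delta_rot":[[0,0,-0.127],[0,0,-0.127],[0,0,-0.127],[0,0,-0.127],[0,0,0],[0,0,0],[0,0,0],[0,0,0]]}' 8.7 20
cat > st.py <<'E'
from h import *
np.set_printoptions(precision=4,suppress=True)
import sys
yaw=.206;C=np.array([.5895,.0695,0])
Rz=R.from_euler('z',yaw)
s=ctrl.get_state();r=R.from_rotvec(s["tool_rot"]).as_matrix()
p=Rz.inv().apply(s["position"]-C)*1000
print("t",round(s["time"],2),"pot-frame tcp mm",p.round(1),"grip mm",round(s["grip_width"]*87,1),"F pot",Rz.inv().apply(s["ft_force"]).round(1))
print("tool axes in pot (cols)\n",(Rz.inv().as_matrix()@r).round(3)); print("q",s["joint_positions"].round(2))
E
python3 st.py
```

```text
time: 0.95
position: [0.2586, 0.4904, 0.3188]
tool_rot: [1.978, 2.44, -0.001]
ft_force: [1.3, 1.2, 0.0]
grip_width: 0.998
t 0.95 pot-frame tcp mm [-237.8  479.6  318.8] grip mm 86.9 F pot [1.5 0.9 0. ]
tool axes in pot (cols)
 [[-0.003  1.    -0.   ]
 [ 1.     0.003 -0.   ]
 [-0.    -0.    -1.   ]]
q [-1.07  0.09 -0.07  1.53  0.01  1.52  0.64]
```

```bash
python3 -m crank '{"dp":[[-4.2,1.15,0],[-4.2,1.15,0],[-4.2,1.15,0],[-4.2,1.15,0],[-4.2,1.15,0],[-4.2,1.15,0],[-4.2,1.15,0],[-4.2,1.15,0]],"delta_rot":[[0,0,0],[0,0,0],[0,0,0],[0,0,0],[0,0,0],[0,0,0],[0,0,0],[0,0,0]]}'
python3 -m crank '{"dp":[[-4.2,1.15,0],[-4.2,1.15,0],[-4.2,1.15,0],[-3.0,1.0,0],[-1,0.2,0],[0,0,0],[0,0,0],[0,0,0]],"delta_rot":[[0,0,0],[0,0,0],[0,0,0],[0,0,0],[0,0,0],[0,0,0],[0,0,0],[0,0,0]]}' 6
python3 st.py
python3 - <<'E'
from h import *
import pickle
d={}
for n in("scene","side","wrist"):
    d[n]=ctrl.camera_info(n); cv2.imwrite(f"pics/{n}1.png",ctrl.get_image(n))
pickle.dump(d,open("cam1.pkl","wb"))
E
```

```text
time: 1.75
position: [0.418, 0.1804, 0.3191]
tool_rot: [-1.978, -2.44, -0.001]
ft_force: [-0.0, 0.2, 0.1]
grip_width: 1.0
time: 2.55
position: [0.4968, 0.0314, 0.319]
tool_rot: [-1.974, -2.443, -0.0]
ft_force: [-0.3, 0.3, -0.3]
grip_width: 0.688
t 2.55 pot-frame tcp mm [-98.5 -18.4 319. ] grip mm 59.9 F pot [-0.3  0.4 -0.3]
tool axes in pot (cols)
 [[-0.005  1.    -0.   ]
 [ 1.     0.005  0.001]
 [ 0.001 -0.    -1.   ]]
q [-0.62 -0.06  0.48  1.67  0.03  1.52  1.65]
```

View pics/wrist1.png

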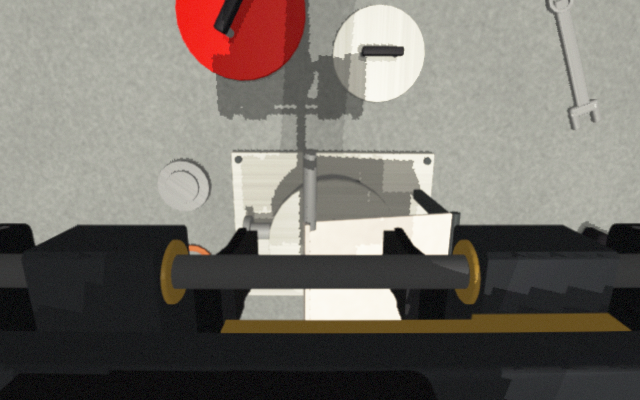

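View pics/scene1.png

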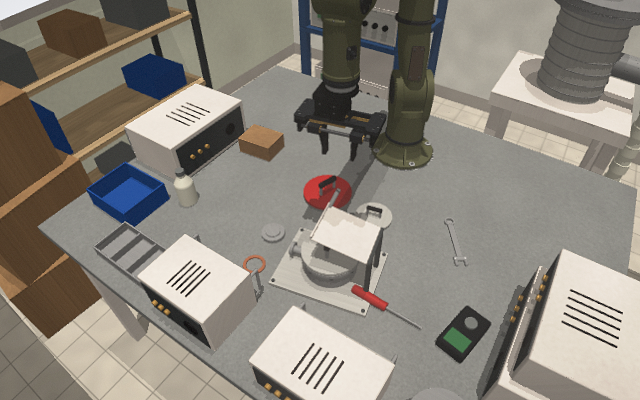

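```bash
python3 - <<'E'
import pickle,runpy
from h import *
np.set_printoptions(precision=4,suppress=True)
c=pickle.load(open("cam1.pkl","rb"))
yaw=.206;C=np.array([.5895,.0695,0]);Rz=R.from_euler('z',yaw)
pf=lambda P:Rz.inv().apply(P-C)*1000
w=c["wrist"]
print("plate corners exp (-105,-135),(-105,135)",pf(plane("wrist",[(232.5,152.5),(435.5,151.5)],.012,w)).round(1))
print("bolts",pf(plane("wrist",[(238.5,160),(428,160.5)],.012,w)).round(1))
for z in(.18,.19,.2): print(z,pf(plane("wrist",[(310,152),(310,190),(310,225)],z,w)).round(1).tolist())
for s,p in (("scene",(338.1,190.7)),("side",(323.5,180.75))):
    print(tri("wrist",(310,152),s,p,w,c[s]))
im=cv2.imread("pics/wrist1.png")[130:290,200:480]
cv2.imwrite("pics/c3.png",cv2.resize(im,None,fx=2.8,fy=2.8,interpolation=cv2.INTER_CUBIC))
E
```

```text
plate corners exp (-105,-135),(-105,135) [[-104.2 -134.7   12. ]
 [-106.8  132.8   12. ]]
bolts [[ -94.2 -127.3   12. ]
 [ -94.8  123.8   12. ]]
0.18 [[-126.4, -27.9, 180.0], [-93.4, -28.0, 180.0], [-61.3, -28.1, 180.0]]
0.19 [[-127.7, -27.7, 190.0], [-95.7, -27.7, 190.0], [-64.7, -27.8, 190.0]]
0.2 [[-129.0, -27.4, 200.0], [-98.1, -27.5, 200.0], [-68.1, -27.5, 200.0]]
(array([0.4713, 0.0171, 0.1773]), np.float64(0.001900527030420136))
(array([0.4715, 0.0168, 0.1761]), np.float64(0.0014191474338148167))
```

View pics/c3.png

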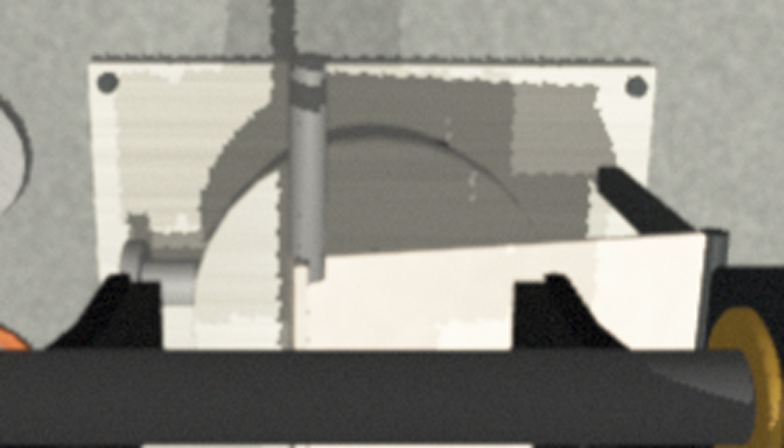

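```bash
sed -i 's/C=np.array(\[.5895,.0695,0\])/C=np.array([.5898,.0678,0])/' st.py
python3 -m crank '{"dp":[[-0.95,-0.1,2],[0,0,3],[0,0,3],[0,0,2.7],[0,0,2],[0,0,1.5],[0,0,0],[0,0,0]],"delta_rot":[[0,0,0],[0,0,0],[0,0,0],[0,0,0],[0,0,0],[0,0,0],[0,0,0],[0,0,0]]}' 6 15
python3 st.py
python3 - <<'E'
from h import *
cv2.imwrite("pics/scene2.png",cv2.resize(ctrl.get_image("scene")[100:280,240:440],None,fx=3,fy=3,interpolation=cv2.INTER_CUBIC))
E
```

```text
time: 3.5
position: [0.4985, 0.0203, 0.1776]
tool_rot: [1.978, 2.441, 0.0]
ft_force: [1.1, 0.0, 1.2]
grip_width: 0.691
t 3.5 pot-frame tcp mm [-99.1 -27.8 177.6] grip mm 60.1 F pot [ 1.1 -0.2  1.2]
tool axes in pot (cols)
 [[-0.003  1.     0.   ]
 [ 1.     0.003  0.   ]
 [ 0.     0.    -1.   ]]
q [-0.6   0.01  0.51  1.89 -0.01  1.24  1.7 ]
```

View pics/scene2.png

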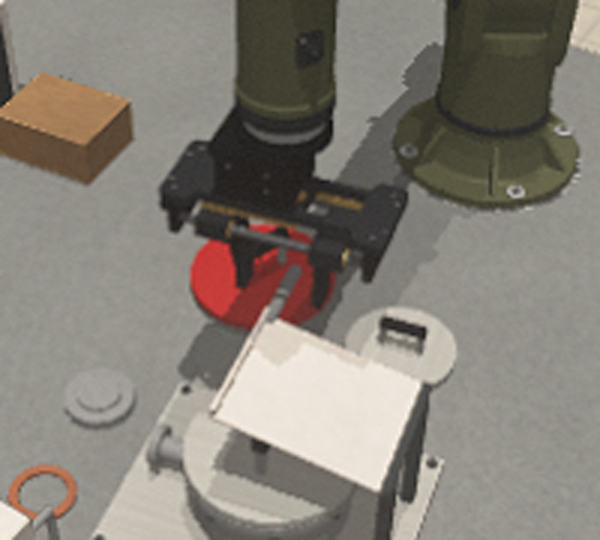

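```bash

python3 -m crank '{"dp":[[0,0,0],[0,0,0],[0,0,0],[0,0,0],[0,0,0],[0,0,0],[0,0,0],[0,0,0]],"delta_rot":[[0,0,0],[0,0,0],[0,0,0],[0,0,0],[0,0,0],[0,0,0],[0,0,0],[0,0,0]]}' 0 15
python3 st.py
python3 - <<'E'
from h import *
cv2.imwrite("pics/wrist3.png",ctrl.get_image("wrist")[100:350,200:460])
E
```

```text
time: 4.35
position: [0.498, 0.0217, 0.177]
tool_rot: [-1.976, -2.44, -0.002]
ft_force: [-1.0, 4.6, 0.2]
grip_width: 0.127
t 4.35 pot-frame tcp mm [-99.3 -26.3 177. ] grip mm 11.1 F pot [-0.1  4.7  0.2]
tool axes in pot (cols)
 [[-0.003  1.    -0.   ]
 [ 1.     0.003  0.002]
 [ 0.002 -0.    -1.   ]]
q [-0.6   0.01  0.51  1.89 -0.01  1.24  1.7 ]
```

View pics/wrist3.png

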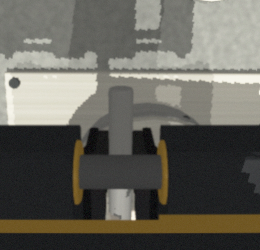

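```bash

python3 -m crank '{"dp":[[0.5,0,-1.55],[0.49,0,-1.35],[0.63,0,-1.3],[0.75,0,-1.23],[0.87,0,-1.15],[0.98,0,-1.05],[1.08,0,-0.95],[1.17,0,-0.84]],"delta_rot":[[0,0,0],[0,0,0],[0,0,0],[0,0,0],[0,0,0],[0,0,0],[0,0,0],[0,0,0]]}' 0 20
python3 st.py
python3 - <<'E'
from h import *
cv2.imwrite("pics/scene4.png",cv2.resize(ctrl.get_image("scene")[100:280,240:440],None,fx=3,fy=3,interpolation=cv2.INTER_CUBIC))
E
```

```text
time: 5.2
position: [0.485, 0.0836, 0.2727]
tool_rot: [1.979, 2.439, 0.001]
ft_force: [-0.2, 0.4, -1.1]
grip_width: 0.004
t 5.2 pot-frame tcp mm [-99.3  36.9 272.7] grip mm 0.3 F pot [-0.1  0.5 -1.1]
tool axes in pot (cols)
 [[-0.002  1.     0.001]
 [ 1.     0.002 -0.   ]
 [-0.     0.001 -1.   ]]
q [-0.67 -0.06  0.43  1.76  0.02  1.43  1.53]
```

View pics/scene4.png

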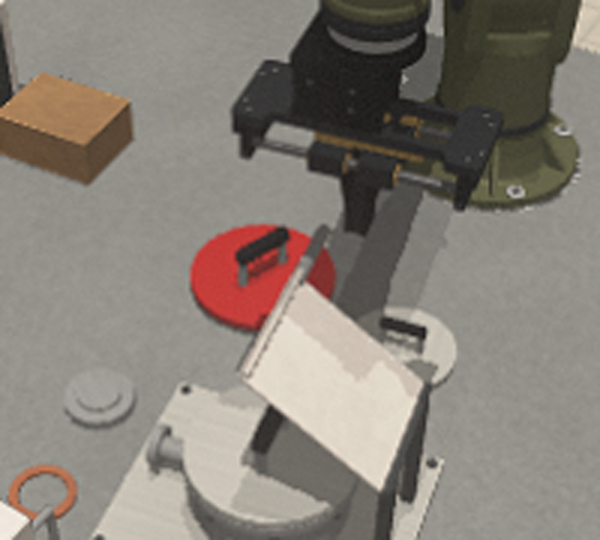

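```bash

python3 - <<'E'
from h import *
import pickle
d={}
for n in("side","wrist"):
    d[n]=ctrl.camera_info(n); cv2.imwrite(f"pics/{n}5.png",ctrl.get_image(n))
pickle.dump(d,open("cam5.pkl","wb"))
a=cv2.imread("pics/side5.png")[100:290,220:400]
cv2.imwrite("pics/side5c.png",cv2.resize(a,None,fx=3,fy=3,interpolation=cv2.INTER_CUBIC))
E
```

```text
(no output)
```

View pics/side5c.png

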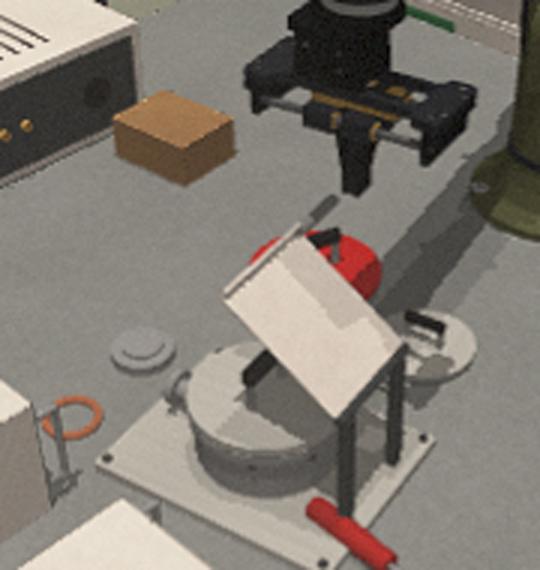

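View pics/wrist5.png

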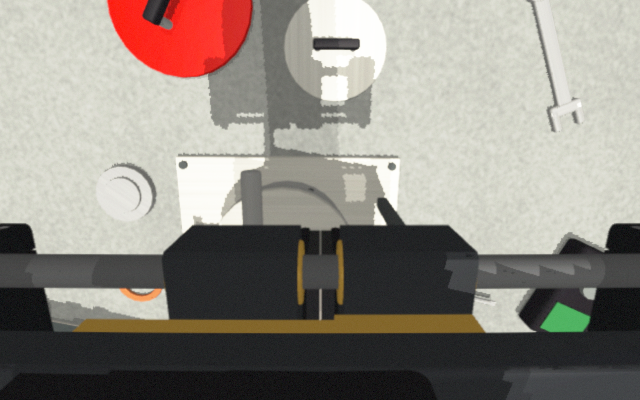

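```bash

python3 - <<'E'
from h import *
import pickle
np.set_printoptions(precision=1,suppress=True)
c=pickle.load(open("cam5.pkl","rb"));C=np.array([.5898,.0678,0]);Rz=R.from_euler('z',.206)
for a in np.arange(.3,.95,.1):
    z=.15+.144*np.sin(a)
    p=Rz.inv().apply(plane("wrist",[(252,174),(252,205)],z,c["wrist"])-C)*1000
    print(a.round(2),z.round(3),(115-144*np.cos(a)).round(1),p[0],p[1])
for cam,q in(("side",(335/3+220,200/3+100)),):
    P,e=tri("wrist",(252,174),cam,q,c["wrist"],c[cam]);print(Rz.inv().apply(P-C)*1000,e)
E
```

```text
0.3 0.193 -22.6 [-118.6   -9.1  192.6] [-96.2 -10.  192.6]
0.4 0.206 -17.6 [-121.2   -6.5  206.1] [-100.    -7.4  206.1]
0.5 0.219 -11.4 [-123.6   -4.   219. ] [-103.7   -4.9  219. ]
0.6 0.231 -3.8 [-126.    -1.7  231.3] [-107.2   -2.5  231.3]
0.7 0.243 4.9 [-128.2    0.5  242.8] [-110.4   -0.2  242.8]
0.8 0.253 14.7 [-130.2    2.5  253.3] [-113.4    1.8  253.3]
0.9 0.263 25.5 [-132.     4.3  262.8] [-116.1    3.7  262.8]
[-127.3    0.4  234.9] 0.00301112493392849
```

```bash

python3 -m crank '{"dp":[[0,0,-2],[-1.5,-0.05,-1],[-2.3,0,0],[0,0,1.5],[0,0,2.0],[0,0,2.0],[0,0,1.5],[0,0,0.5]],"delta_rot":[[0,0,0],[0,0,0],[0,0,0],[0,0,0],[0,0,0],[0,0,0],[0,0,0],[0,0,0]]}' 6 40
python3 st.py
python3 - <<'E'
from h import *
cv2.imwrite("pics/scene6.png",cv2.resize(ctrl.get_image("scene")[100:280,240:440],None,fx=3,fy=3,interpolation=cv2.INTER_CUBIC))
E
```

```text
time: 6.15
position: [0.4908, 0.0449, 0.2237]
tool_rot: [-1.978, -2.437, 0.005]
ft_force: [0.3, -0.3, -0.7]
grip_width: 0.634
t 6.15 pot-frame tcp mm [-101.5   -2.1  223.7] grip mm 55.1 F pot [ 0.2 -0.4 -0.7]
tool axes in pot (cols)
 [[-0.001  1.    -0.004]
 [ 1.     0.001 -0.   ]
 [-0.    -0.004 -1.   ]]
q [-0.63 -0.03  0.48  1.84  0.01  1.34  1.62]
```

View pics/scene6.png

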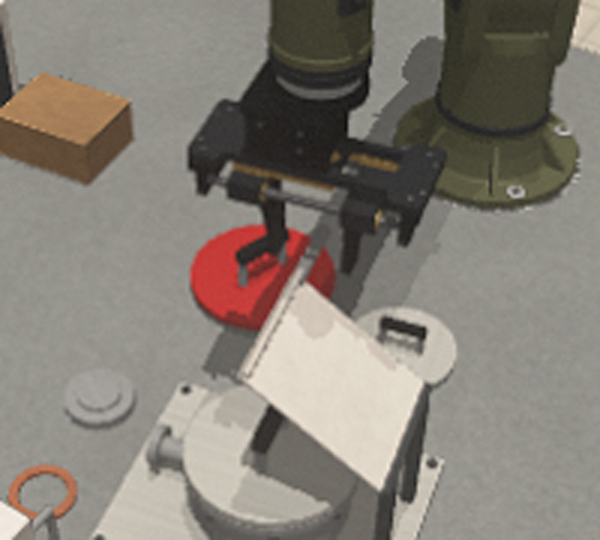

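```bash

python3 -m crank '{"dp":[[0,0,-0.4],[0,0,0],[0,0,0],[0,0,0],[0,0,0],[0,0,0],[0,0,0],[0,0,0]],"delta_rot":[[0,0,0],[0,0,0],[0,0,0],[0,0,0],[0,0,0],[0,0,0],[0,0,0],[0,0,0]]}' 0 45
python3 st.py
```

```text
time: 7.0
position: [0.4924, 0.046, 0.2304]
tool_rot: [-1.978, -2.44, -0.0]
ft_force: [-0.2, 0.4, 0.3]
grip_width: 0.122
t 7.0 pot-frame tcp mm [-99.8  -1.4 230.4] grip mm 10.6 F pot [-0.1  0.4  0.3]
tool axes in pot (cols)
 [[-0.002  1.     0.   ]
 [ 1.     0.002  0.   ]
 [ 0.     0.    -1.   ]]
q [-0.63 -0.03  0.48  1.83  0.02  1.35  1.62]
```

```bash

python3 -m crank '{"dp":[[0.53,0,-0.68],[0.57,0,-0.65],[0.61,0,-0.61],[0.64,0,-0.58],[0.68,0,-0.54],[0.71,0,-0.5],[0.74,0,-0.45],[0.76,0,-0.41]],"delta_rot":[[0,0,0],[0,0,0],[0,0,0],[0,0,0],[0,0,0],[0,0,0],[0,0,0],[0,0,0]]}' 0 45
python3 st.py
```

```text
time: 7.8
position: [0.482, 0.0964, 0.2762]
tool_rot: [1.979, 2.438, 0.0]
ft_force: [2.1, -4.5, 0.3]
grip_width: 0.107
t 7.8 pot-frame tcp mm [-99.7  50.1 276.2] grip mm 9.3 F pot [ 1.1 -4.8  0.3]
tool axes in pot (cols)
 [[-0.001  1.     0.002]
 [ 1.     0.001 -0.001]
 [-0.001  0.002 -1.   ]]
q [-0.68 -0.06  0.41  1.76  0.03  1.44  1.51]
```

```bash

python3 -m crank '{"dp":[[0.78,0,-0.2],[0.81,0,-0.25],[0.82,0,-0.26],[0.84,0,-0.21],[0.85,0,-0.16],[0.86,0,-0.11],[0.86,0,-0.06],[0.86,0,0]],"delta_rot":[[0,0,0],[0,0,0],[0,0,0],[0,0,0],[0,0,0],[0,0,0],[0,0,0],[0,0,0]]}' 0 45
python3 st.py
python3 - <<'E'
from h import *
cv2.imwrite("pics/scene7.png",cv2.resize(ctrl.get_image("scene")[80:280,240:440],None,fx=3,fy=3,interpolation=cv2.INTER_CUBIC))
E
```

```text
time: 8.6
position: [0.4683, 0.1638, 0.2933]
tool_rot: [1.978, 2.44, 0.011]
ft_force: [-3.4, -2.7, 19.2]
grip_width: 0.076
t 8.6 pot-frame tcp mm [-99.3 118.8 293.3] grip mm 6.6 F pot [-3.9 -1.9 19.2]
tool axes in pot (cols)
 [[-0.002  1.     0.006]
 [ 1.     0.002  0.004]
 [ 0.004  0.006 -1.   ]]
q [-0.74 -0.05  0.34  1.72  0.02  1.46  1.38]
```

View pics/scene7.png

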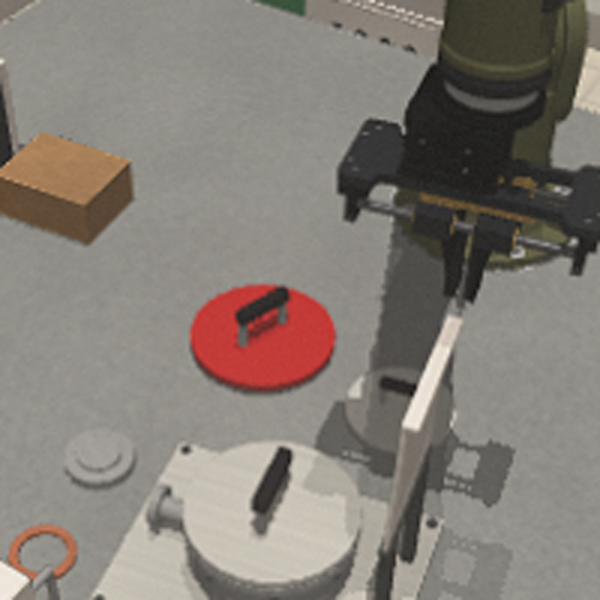

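```bash

python3 - <<'E'
from h import *
cv2.imwrite("pics/wrist8.png",cv2.resize(ctrl.get_image("wrist")[130:330,200:440],None,fx=3,fy=3))
cv2.imwrite("pics/side8.png",cv2.resize(ctrl.get_image("side")[60:260,230:430],None,fx=3,fy=3,interpolation=cv2.INTER_CUBIC))
E
python3 st.py
```

```text
t 8.75 pot-frame tcp mm [-99.3 121.1 293.2] grip mm 6.5 F pot [-4.5  0.7 20.3]
tool axes in pot (cols)
 [[-0.005  1.     0.006]
 [ 1.     0.005  0.006]
 [ 0.006  0.006 -1.   ]]
q [-0.75 -0.05  0.34  1.72  0.01  1.46  1.38]
```

View pics/wrist8.png

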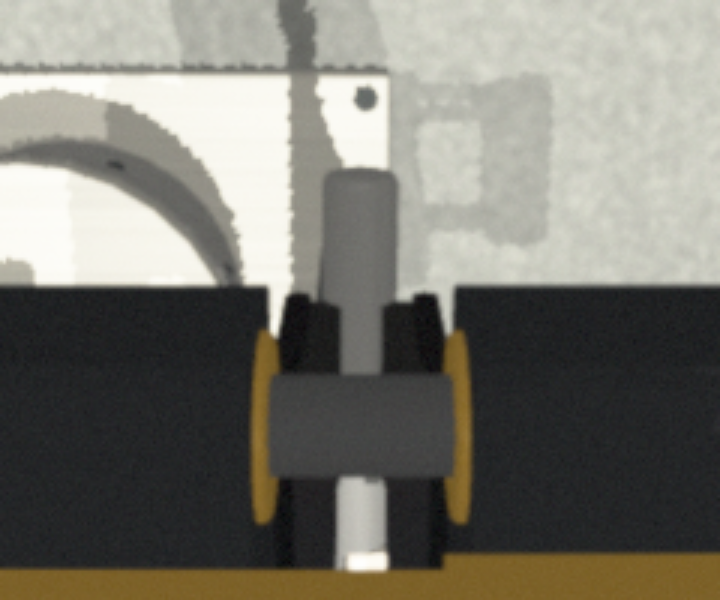

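View pics/side8.png

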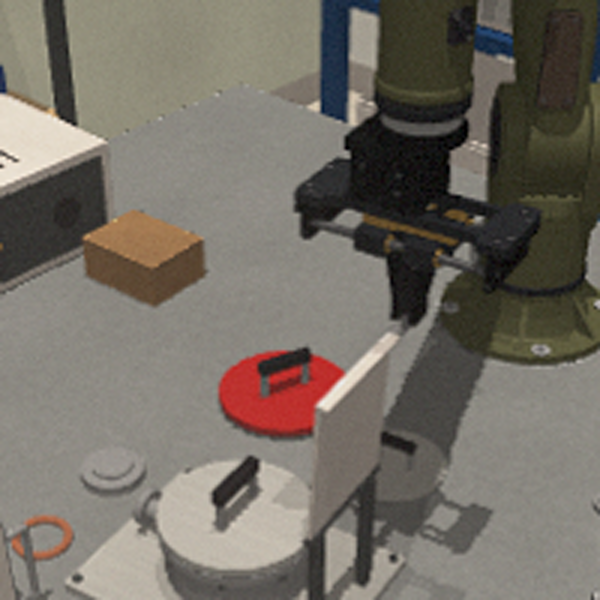

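```bash

python3 -m crank '{"dp":[[0,0,-0.3],[-0.1,0,-0.3],[-0.1,0,0],[0,0,0],[0,0,0],[0,0,0],[0,0,0],[0,0,0]],"delta_rot":[[0,0,0],[0,0,0],[0,0,0],[0,0,0],[0,0,0],[0,0,0],[0,0,0],[0,0,0]]}' 0 20
python3 st.py
```

```text
time: 9.55
position: [0.4681, 0.1636, 0.2966]
tool_rot: [-1.975, -2.441, -0.01]
ft_force: [-1.5, 1.2, 11.3]
grip_width: 0.005
t 9.55 pot-frame tcp mm [-99.6 118.6 296.6] grip mm 0.4 F pot [-1.3  1.5 11.3]
tool axes in pot (cols)
 [[-0.005  1.     0.004]
 [ 1.     0.005  0.005]
 [ 0.005  0.004 -1.   ]]
q [-0.74 -0.05  0.34  1.71  0.01  1.47  1.38]
```

```bash

python3 -m crank '{"dp":[[0,0,-2],[0,0,-3],[0,0,-3],[0,0,0],[0,0,0],[0,0,0],[0,0,0],[0,0,0]],"delta_rot":[[0,0,0],[0,0,0],[0,0,0],[0,0,0],[0,0,0],[0,0,0],[0,0,0],[0,0,0]]}' 5 20
python3 st.py
python3 - <<'E'
from h import *
import pickle
d={}
for n,o in(("scene",(280,60,200)),("side",(260,60,200)),("wrist",(200,50,200))):
    d[n]=ctrl.camera_info(n); im=ctrl.get_image(n);cv2.imwrite(f"pics/{n}9.png",im)
    cv2.imwrite(f"pics/{n}9c.png",cv2.resize(im[o[1]:o[1]+200,o[0]:o[0]+200],None,fx=3,fy=3,interpolation=cv2.INTER_CUBIC))
d["tcp"]=ctrl.get_state()["position"];d["rot"]=ctrl.get_state()["tool_rot"]
pickle.dump(d,open("cam9.pkl","wb"))
T=d["tcp"];z=R.from_rotvec(d["rot"]).as_matrix()[:,2]
for n in("scene","side","wrist"): print(n,proj(n,[T,T+.019*z],d[n]).round(1))
E
```

```text
time: 10.35
position: [0.4676, 0.1606, 0.3722]
tool_rot: [-1.978, -2.44, 0.002]
ft_force: [0.7, 0.2, -0.5]
grip_width: 0.561
t 10.35 pot-frame tcp mm [-100.6  115.8  372.2] grip mm 48.8 F pot [ 0.7  0.1 -0.5]
tool axes in pot (cols)
 [[-0.002  1.    -0.002]
 [ 1.     0.002 -0.   ]
 [-0.    -0.002 -1.   ]]
q [-0.75 -0.05  0.35  1.57  0.02  1.63  1.38]
scene [[395.9 149.8]
 [394.9 156.6]]
side [[365.7 138.8]
 [365.2 145.4]]
wrist [[320.9 245. ]
 [320.9 231.8]]
```

View pics/scene9c.png

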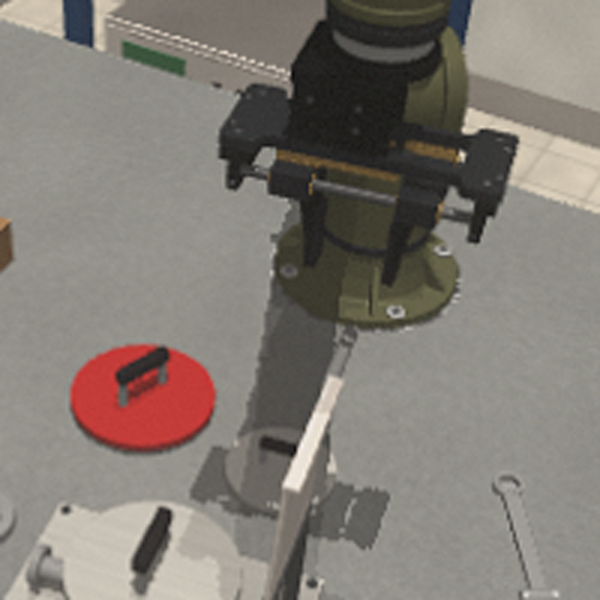

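View pics/side9c.png

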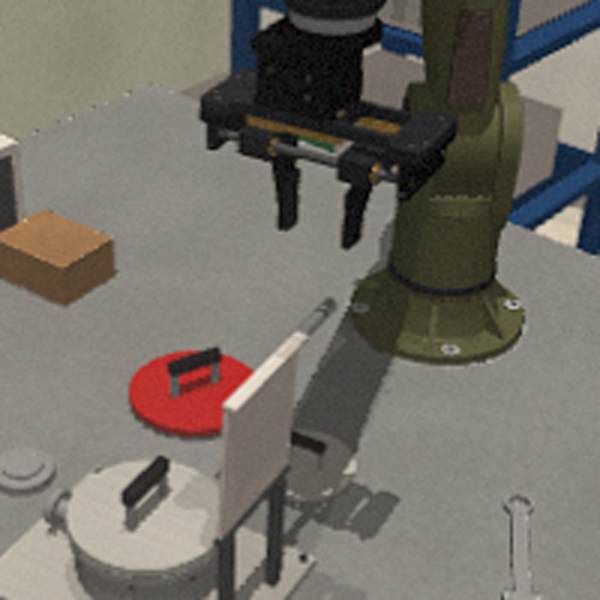

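View pics/wrist9.png

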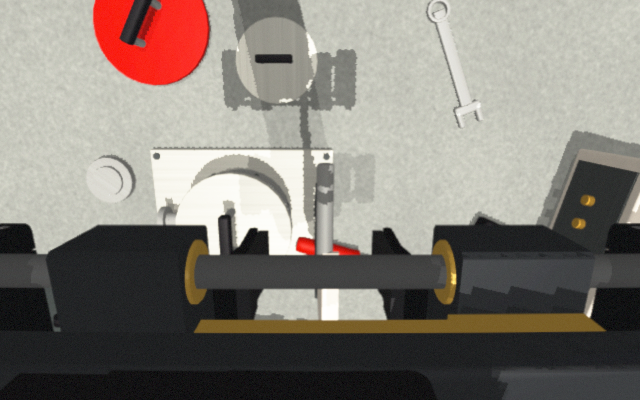

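```bash

python3 - <<'E'
from h import *
import pickle
np.set_printoptions(precision=1,suppress=True)
d=pickle.load(open("cam9.pkl","rb"));M=R.from_rotvec(d["rot"]).as_matrix()
C=np.array([.5898,.0678,0]);Rz=R.from_euler('z',.206)
for n in("scene","side","wrist"):
    im=cv2.imread(f"pics/{n}9.png")
    for dz,col in((0,(0,255,0)),(.019,(0,0,255))):
        for sx in(-1,1):
            for sy in(-1,1):
                q=proj(n,[d["tcp"]+M@[sx*.0245,sy*.0095,dz]],d[n])[0]
                im[int(round(q[1])),int(round(q[0]))]=col
    o=proj(n,[d["tcp"]],d[n])[0].astype(int)-[80,60]
    cv2.imwrite(f"pics/{n}9t.png",cv2.resize(im[o[1]:o[1]+120,o[0]:o[0]+160],None,fx=5,fy=5,interpolation=cv2.INTER_NEAREST))
# peg end: scene crop (345,335), side (328,305), wrist (325,170)
S=(345/3+280,335/3+60);D=(328/3+260,305/3+60);Wp=(325,170)
for a,b,p,q in(("scene","side",S,D),("wrist","scene",Wp,S),("wrist","side",Wp,D)):
    P,e=tri(a,p,b,q,d[a],d[b]);print(a,b,Rz.inv().apply(P-C)*1000,e)
E
```

```text
scene side [-126.1  117.5  290.4] 0.002541618475695378
wrist scene [-123.2  118.   291.4] 0.0012305981866600798
wrist side [-123.8  118.9  293.4] 0.0007675046084342249
```

View pics/scene9t.png

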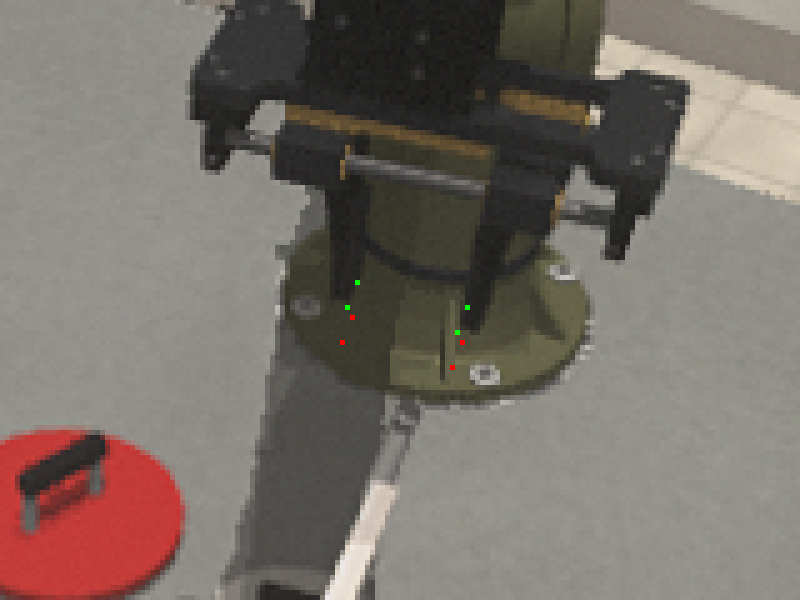

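View pics/wrist9t.png

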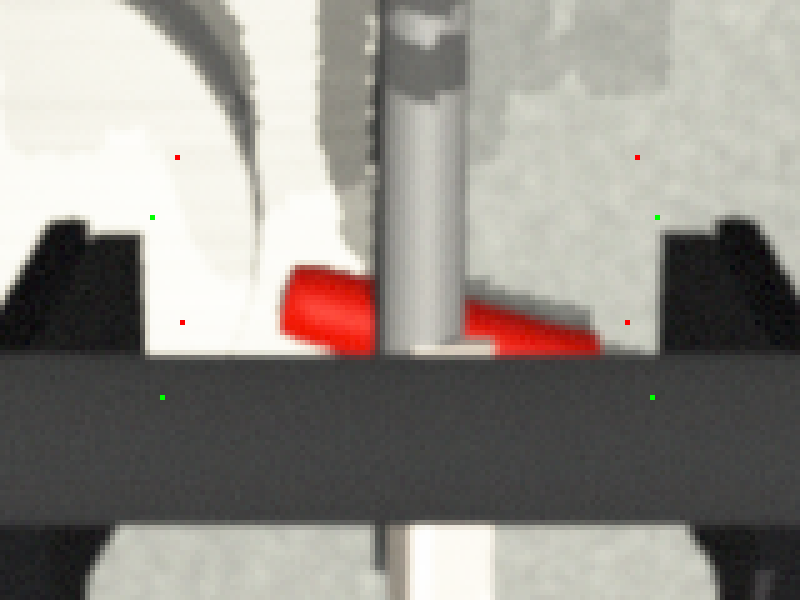

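```bash

python3 - <<'E'
from h import *
import pickle
np.set_printoptions(precision=1,suppress=True)
d=pickle.load(open("cam9.pkl","rb"))
C=np.array([.5898,.0678,0]);Rz=R.from_euler('z',.206)
W=lambda p:C+Rz.apply(np.array(p)/1000.)
for n in("scene","side","wrist"):
    im=cv2.imread(f"pics/{n}9.png")
    o=proj(n,[W((0,0,110))],d[n])[0].astype(int)-[45,35]
    k=8;J=cv2.resize(im[o[1]:o[1]+70,o[0]:o[0]+90],None,fx=k,fy=k,interpolation=cv2.INTER_CUBIC)
    for x in(-33,33):
        for y in(-7,7):
            q=(proj(n,[W((x,y,131))],d[n])[0]-o+.5)*k; cv2.circle(J,tuple(q.astype(int)),3,(0,0,255),-1)
    for t in np.linspace(0,6.28,50):
        q=(proj(n,[W((78*np.cos(t),78*np.sin(t),85))],d[n])[0]-o+.5)*k; cv2.circle(J,tuple(q.astype(int)),3,(255,0,0),-1)
    cv2.imwrite(f"pics/{n}9h.png",J)
E
```

```text
(no output)
```

View pics/scene9h.png

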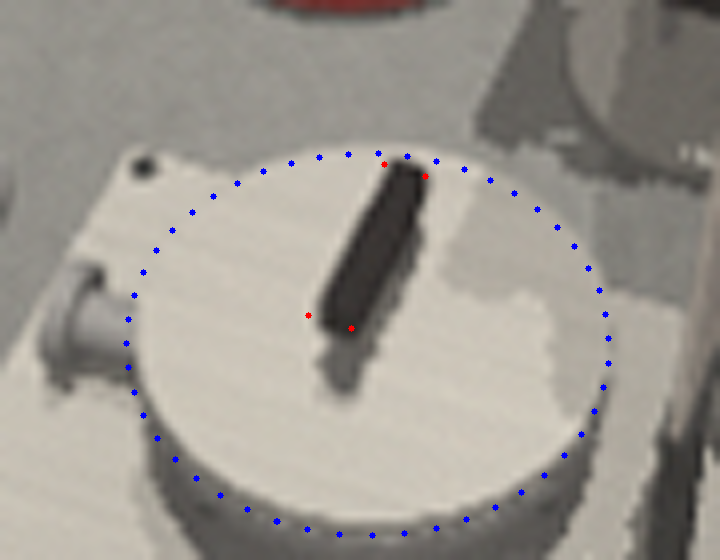

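View pics/side9h.png

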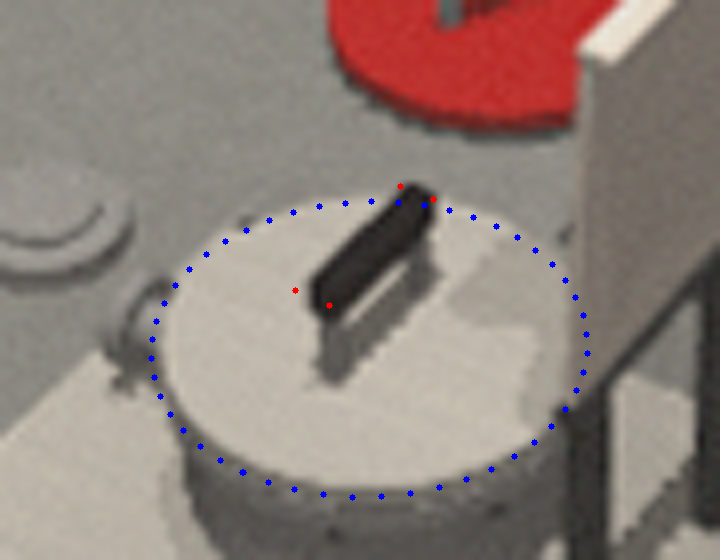

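View pics/wrist9h.png

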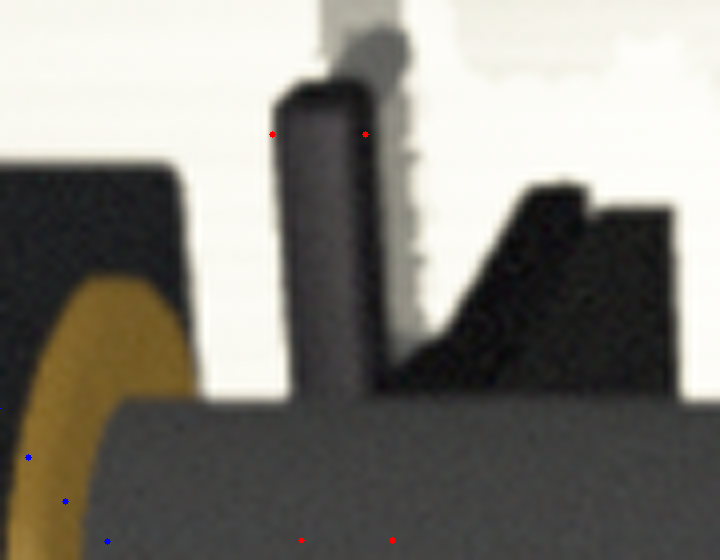

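```bash

python3 -m crank '{"dp":[[-2.9,2.45,0],[-2.9,2.45,0],[-2.9,2.45,0],[-2.9,2.45,0],[0,0,3],[0,0,4],[0,0,4],[0,0,3]],"delta_rot":[[0,0,0],[0,0,0],[0,0,0],[0,0,0],[0,0,0],[0,0,0],[0,0,0],[0,0,0]]}' 5 15
python3 -m crank '{"dp":[[0,0,2],[0,0,1],[0,0,0.5],[0,0,0],[0,0,0],[0,0,0],[0,0,0],[0,0,0]],"delta_rot":[[0,0,0],[0,0,0],[0,0,0],[0,0,0],[0,0,0],[0,0,0],[0,0,0],[0,0,0]]}'
python3 st.py
python3 - <<'E'
from h import *
import pickle
d={}
for n in("scene","side","wrist"):
    d[n]=ctrl.camera_info(n); im=ctrl.get_image(n);cv2.imwrite(f"pics/{n}10.png",im)
pickle.dump(d,open("cam10.pkl","wb"))
C=np.array([.5898,.0678,0]);Rz=R.from_euler('z',.206)
s=ctrl.get_state();T=s["position"];z=R.from_rotvec(s["tool_rot"]).as_matrix()[:,2]
for n in("scene","side"):
    im=cv2.imread(f"pics/{n}10.png");g=C+[0,0,.123];q=proj(n,[T,T+.019*z,g],d[n])
    o=q[2].astype(int)-[60,75]
    J=cv2.resize(im[o[1]:o[1]+130,o[0]:o[0]+130],None,fx=4.5,fy=4.5,interpolation=cv2.INTER_CUBIC)
    for p,c in zip(q,((0,255,0),(0,0,255),(255,0,255))): cv2.circle(J,tuple(((p-o+.5)*4.5).astype(int)),4,c,-1)
    cv2.imwrite(f"pics/{n}10c.png",J)
E
```

```text
time: 11.3
position: [0.587, 0.0672, 0.2302]
tool_rot: [-1.978, -2.439, 0.003]
ft_force: [-0.5, 0.1, -0.2]
grip_width: 0.577
time: 12.1
position: [0.5883, 0.0673, 0.1986]
tool_rot: [1.978, 2.44, 0.001]
ft_force: [0.2, -0.1, 0.3]
grip_width: 0.575
t 12.1 pot-frame tcp mm [ -1.6  -0.1 198.6] grip mm 50.0 F pot [ 0.2 -0.1  0.3]
tool axes in pot (cols)
 [[-0.002  1.     0.001]
 [ 1.     0.002  0.   ]
 [ 0.     0.001 -1.   ]]
q [-0.58  0.22  0.49  1.65 -0.11  1.3   1.71]
```

View pics/scene10c.png

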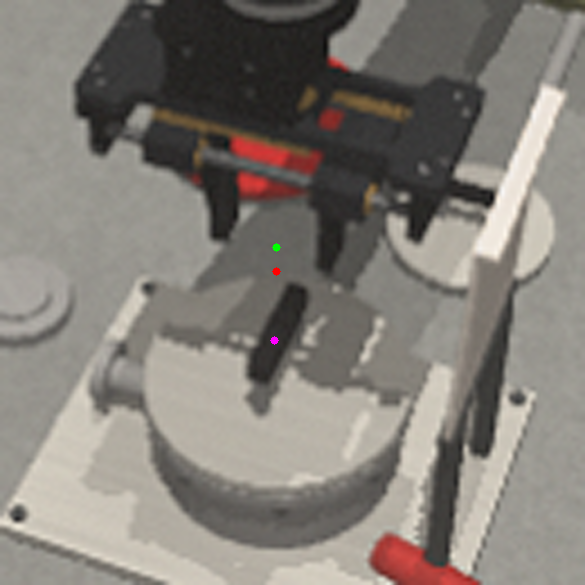

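View pics/side10c.png

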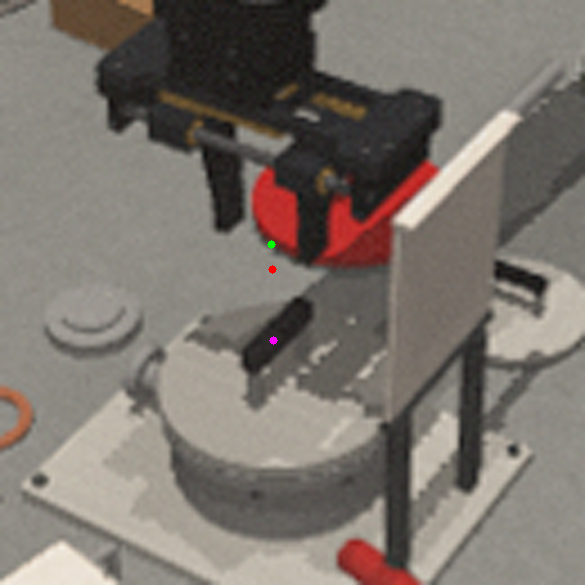

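View pics/wrist10.png

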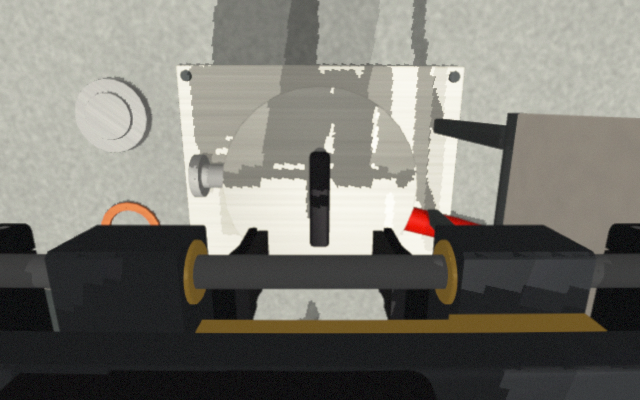

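```bash

python3 - <<'E'
from h import *
import pickle
np.set_printoptions(precision=1,suppress=True)
d=pickle.load(open("cam10.pkl","rb"))
C=np.array([.5898,.0678,0]);Rz=R.from_euler('z',.206);pf=lambda P:Rz.inv().apply(P-C)*1000
B={}
for n,box in(("scene",(300,215,370,265)),("side",(285,225,350,270)),("wrist",(295,140,345,250))):
    im=cv2.imread(f"pics/{n}10.png")
    o=proj(n,[C+[0,0,.123]],d[n])[0]; 
    if n=="wrist": x0,y0,x1,y1=box
    else: x0,y0=(o-[9,14]).astype(int);x1,y1=(o+[11,13]).astype(int)
    m=(im[y0:y1,x0:x1].max(2)<62).astype(np.uint8)
    k,l,st,ce=cv2.connectedComponentsWithStats(m)
    i=1+np.argmax(st[1:,4]);print(n,st[i],ce[i]+[x0,y0]); 
    x,y,w,h,_=st[i]; B[n]=(x0+x+w/2-.5,y0+y+h/2-.5)
    print(pf(plane(n,[B[n]],.123,d[n])))
print(B)
for a,b in(("scene","side"),("scene","wrist"),("side","wrist")):
    P,e=tri(a,B[a],b,B[b],d[a],d[b]);print(a,b,pf(P),e)
print("plate corners",pf(plane("wrist",[(177.5,66.5),(463.5,67)],.012,d["wrist"])))
E
```

```text
scene [  5   2  12  22 124] [330.4 239.6]
[[ -5.7   0.5 123. ]]
side [  3   5  15  17 118] [308. 220.]
[[ -5.4  -1.2 123. ]]
wrist [  15   11   20   95 1611] [318.8 195.5]
[[ -6.  -1. 123.]]
{'scene': (np.float64(330.5), np.float64(239.5)), 'side': (np.float64(308.0), np.float64(220.0)), 'wrist': (np.float64(319.5), np.float64(198.0))}
scene side [ -1.9   1.6 127.2] 0.0008069552648970819
scene wrist [ -6.   -0.3 122.4] 0.0013064834929620776
side wrist [ -5.8  -1.2 122.7] 0.00047193011007785836
plate corners [[-103.2 -133.4   12. ]
 [-103.3  132.5   12. ]]
```

```bash

python3 -m crank '{"dp":[[0,-0.3,2],[0,0,2],[0,0,2],[0,0,1.3],[0,0,0.5],[0,0,0],[0,0,0],[0,0,0]],"delta_rot":[[0,0,0],[0,0,0],[0,0,0],[0,0,0],[0,0,0],[0,0,0],[0,0,0],[0,0,0]]}' 5 15
python3 st.py
python3 - <<'E'
from h import *
C=np.array([.5898,.0678,0])
for n in("scene","side"):
    im=ctrl.get_image(n);q=proj(n,[C+[0,0,.123]])
    o=q[0].astype(int)-[45,45]
    J=cv2.resize(im[o[1]:o[1]+80,o[0]:o[0]+90],None,fx=6.5,fy=6.5,interpolation=cv2.INTER_CUBIC)
    cv2.imwrite(f"pics/{n}11c.png",J)
E
```

```text
time: 13.05
position: [0.5858, 0.0668, 0.1211]
tool_rot: [1.978, 2.439, 0.002]
ft_force: [0.7, -0.1, 0.2]
grip_width: 0.573
t 13.05 pot-frame tcp mm [ -4.1  -0.2 121.1] grip mm 49.9 F pot [ 0.7 -0.3  0.2]
tool axes in pot (cols)
 [[-0.002  1.     0.002]
 [ 1.     0.002  0.   ]
 [ 0.     0.002 -1.   ]]
q [-0.57  0.28  0.48  1.75 -0.14  1.15  1.73]
```

View pics/scene11c.png

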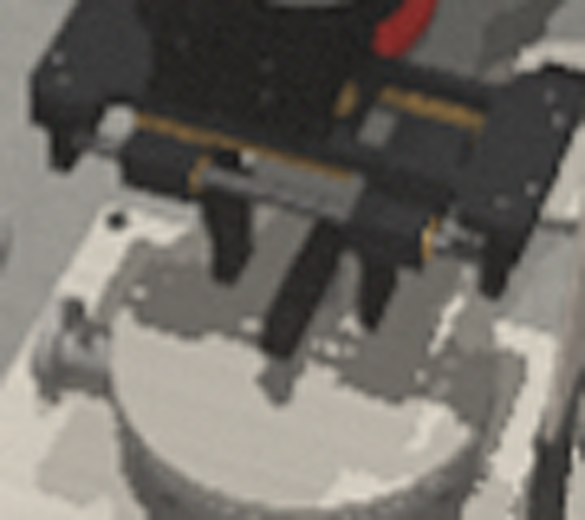

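View pics/side11c.png

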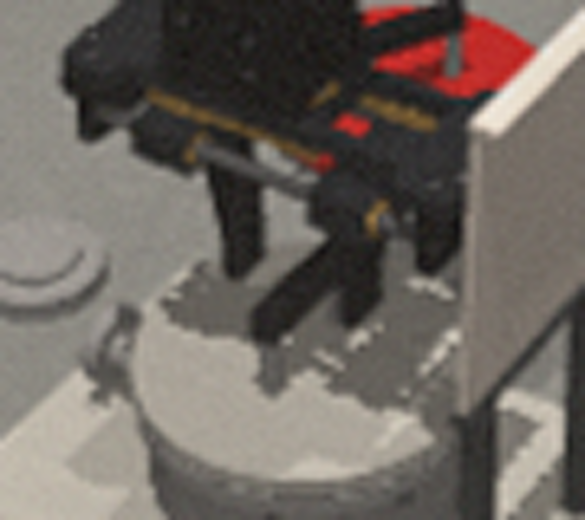

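```bash

python3 -m crank '{"dp":[[0,0,0.7],[0,0,0.5],[0,0,0.3],[0,0,0],[0,0,0],[0,0,0],[0,0,0],[0,0,0]],"delta_rot":[[0,0,0],[0,0,0],[0,0,0],[0,0,0],[0,0,0],[0,0,0],[0,0,0],[0,0,0]]}' 5 15
python3 st.py
python3 -m crank '{"dp":[[0,0,0],[0,0,0],[0,0,0],[0,0,0],[0,0,0],[0,0,0],[0,0,0],[0,0,0]],"delta_rot":[[0,0,0],[0,0,0],[0,0,0],[0,0,0],[0,0,0],[0,0,0],[0,0,0],[0,0,0]]}' 0 50
python3 st.py
python3 - <<'E'
from h import *
C=np.array([.5898,.0678,0])
for n in("scene","side"):
    im=ctrl.get_image(n);q=proj(n,[C+[0,0,.123]])
    o=q[0].astype(int)-[45,45]
    J=cv2.resize(im[o[1]:o[1]+80,o[0]:o[0]+90],None,fx=6.5,fy=6.5,interpolation=cv2.INTER_CUBIC)
    cv2.imwrite(f"pics/{n}12c.png",J)
E
```

```text
time: 13.95
position: [0.5852, 0.0667, 0.1052]
tool_rot: [1.978, 2.44, 0.001]
ft_force: [-0.5, 0.4, -0.5]
grip_width: 0.572
t 13.95 pot-frame tcp mm [ -4.7  -0.1 105.2] grip mm 49.8 F pot [-0.4  0.5 -0.5]
tool axes in pot (cols)
 [[-0.002  1.     0.   ]
 [ 1.     0.002  0.   ]
 [ 0.     0.    -1.   ]]
q [-0.56  0.29  0.48  1.76 -0.15  1.12  1.74]
time: 14.75
position: [0.5852, 0.0662, 0.1051]
tool_rot: [1.979, 2.439, -0.0]
ft_force: [0.5, -2.0, -0.2]
grip_width: 0.157
t 14.75 pot-frame tcp mm [ -4.8  -0.6 105.1] grip mm 13.6 F pot [ 0.1 -2.1 -0.2]
tool axes in pot (cols)
 [[-0.002  1.     0.   ]
 [ 1.     0.002 -0.001]
 [-0.001  0.    -1.   ]]
q [-0.56  0.29  0.48  1.76 -0.15  1.12  1.74]
```

View pics/scene12c.png

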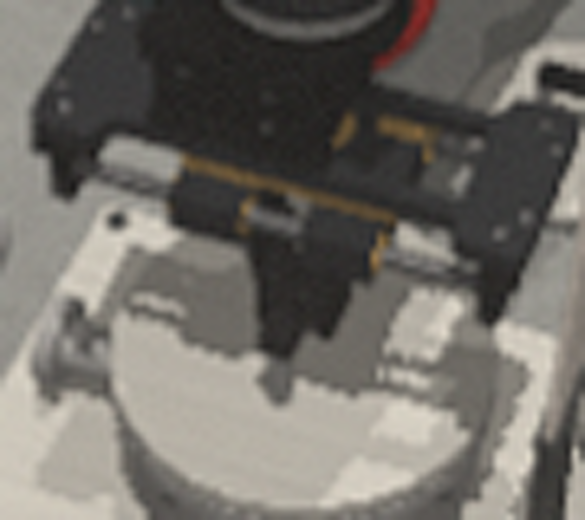

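View pics/side12c.png

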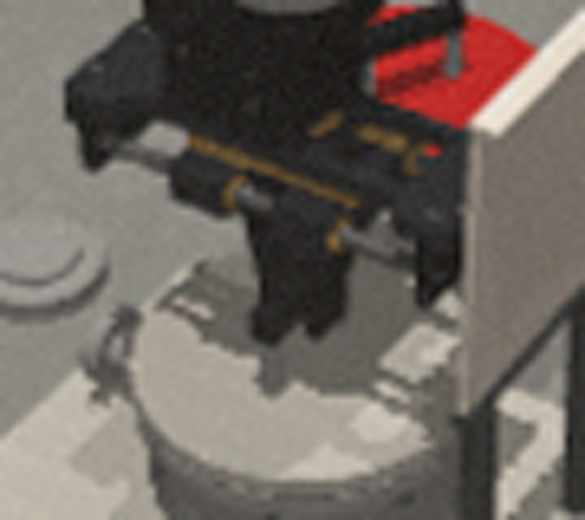

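```bash

python3 -m crank '{"dp":[[0,0,-0.1],[0,0,-0.1],[0,0,-0.1],[0,0,-0.1],[0,0,0],[0,0,0],[0,0,0],[0,0,0]],"delta_rot":[[0,0,0],[0,0,0],[0,0,0],[0,0,0],[0,0,0],[0,0,0],[0,0,0],[0,0,0]]}' 0 55
python3 st.py
```

```text
time: 15.65
position: [0.5842, 0.0664, 0.1065]
tool_rot: [-1.978, -2.44, 0.004]
ft_force: [5.4, -1.5, -16.2]
grip_width: 0.156
t 15.65 pot-frame tcp mm [ -5.8  -0.2 106.5] grip mm 13.6 F pot [  4.9  -2.5 -16.2]
tool axes in pot (cols)
 [[-0.002  1.    -0.002]
 [ 1.     0.002 -0.001]
 [-0.001 -0.002 -1.   ]]
q [-0.57  0.29  0.48  1.76 -0.14  1.13  1.74]
```

```bash

python3 -m crank '{"dp":[[0,0,-0.05],[0,0,-0.05],[0,0,0],[0,0,-0.05],[0,0,0],[0,0,-0.05],[0,0,0],[0,0,0]],"delta_rot":[[0,0,0],[0,0,0],[0,0,0],[0,0,0],[0,0,0],[0,0,0],[0,0,0],[0,0,0]]}' 0 55
python3 st.py
```

```text
time: 16.45
position: [0.5851, 0.0669, 0.1115]
tool_rot: [-1.978, -2.44, -0.001]
ft_force: [-0.5, -0.2, -4.2]
grip_width: 0.155
t 16.45 pot-frame tcp mm [ -4.8   0.1 111.5] grip mm 13.5 F pot [-0.5 -0.1 -4.2]
tool axes in pot (cols)
 [[-0.002  1.     0.   ]
 [ 1.     0.002  0.   ]
 [ 0.     0.    -1.   ]]
q [-0.57  0.28  0.48  1.76 -0.14  1.14  1.74]
```

```bash

python3 -m crank '{"dp":[[0,0,-0.15],[0,0,-0.15],[0,0,-0.15],[0,0,-0.15],[0,0,-0.15],[0,0,-0.1],[0,0,0],[0,0,0]],"delta_rot":[[0,0,0],[0,0,0],[0,0,0],[0,0,0],[0,0,0],[0,0,0],[0,0,0],[0,0,0]]}' 0 55
python3 st.py
python3 - <<'E'
from h import *
import pickle
d={}
C=np.array([.5898,.0678,0]);Rz=R.from_euler('z',.206)
W=lambda p:C+Rz.apply(np.array(p)/1000.)
for n in("scene","side","wrist"):
    d[n]=ctrl.camera_info(n);im=ctrl.get_image(n);cv2.imwrite(f"pics/{n}13.png",im)
    if n=="wrist":continue
    q=proj(n,[C+[0,0,.1]]);o=q[0].astype(int)-[45,40];k=7
    J=cv2.resize(im[o[1]:o[1]+80,o[0]:o[0]+95],None,fx=k,fy=k,interpolation=cv2.INTER_CUBIC)
    for zz,col in((85,(255,0,0)),(100,(0,0,255))):
      for t in np.linspace(0,6.28,40):
        p=(proj(n,[W((-4+78*np.cos(t),-.5+78*np.sin(t),zz))])[0]-o+.5)*k; cv2.circle(J,tuple(p.astype(int)),2,col,-1)
    cv2.imwrite(f"pics/{n}13c.png",J)
E
```

```text
time: 17.25
position: [0.585, 0.0667, 0.1196]
tool_rot: [-1.979, -2.44, -0.0]
ft_force: [-0.2, -0.6, -3.1]
grip_width: 0.155
t 17.25 pot-frame tcp mm [ -4.9  -0.1 119.6] grip mm 13.5 F pot [-0.3 -0.5 -3.1]
tool axes in pot (cols)
 [[-0.002  1.     0.   ]
 [ 1.     0.002  0.   ]
 [ 0.     0.    -1.   ]]
q [-0.57  0.28  0.48  1.75 -0.14  1.15  1.73]
```

View pics/scene13c.png

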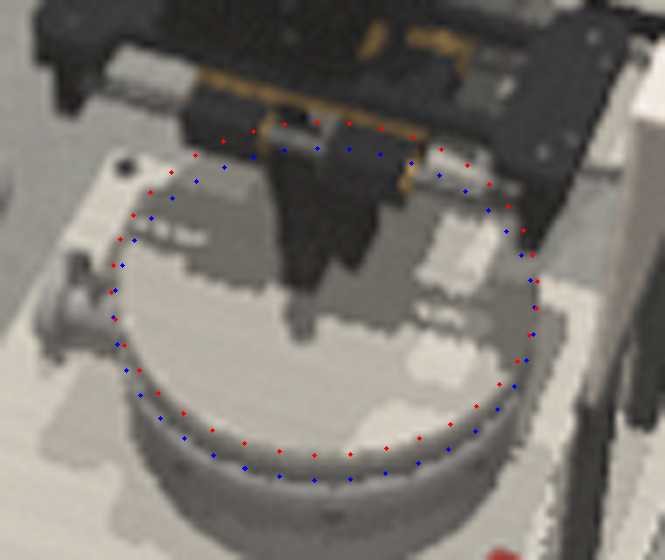

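View pics/side13c.png

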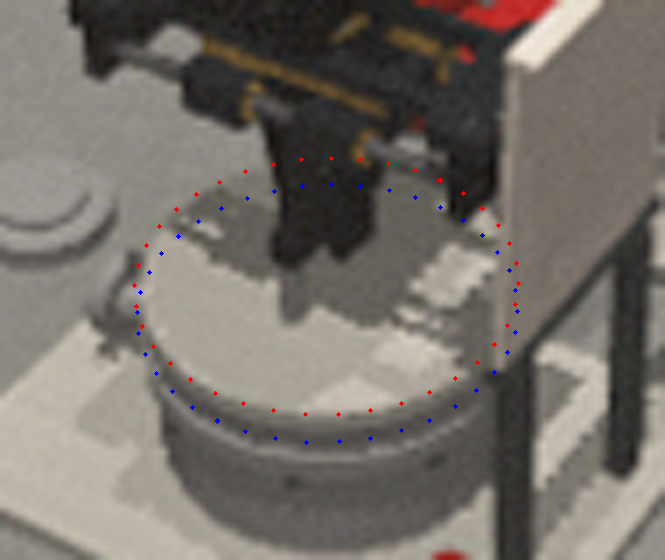

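View pics/side13.png

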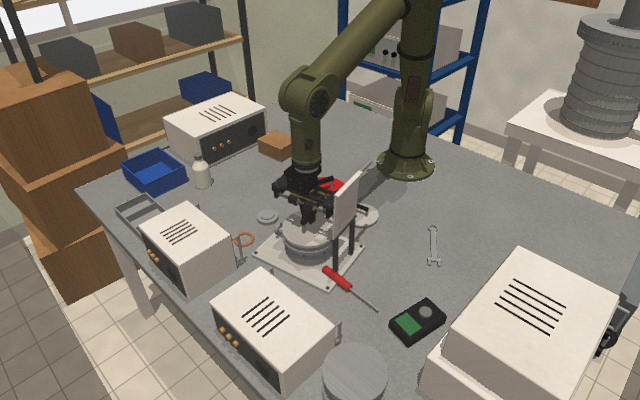

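```bash

python3 -m crank '{"dp":[[0,0,-0.05],[0,0,0],[0,0,0],[0,0,0],[0,0,0],[0,0,0],[0,0,0],[0,0,0]],"delta_rot":[[0,0,0],[0,0,0],[0,0,0],[0,0,0],[0,0,0],[0,0,0],[0,0,0],[0,0,0]]}' 0 55
python3 st.py
python3 - <<'E'
import cv2,numpy as np
f=lambda n,x,y:cv2.resize(cv2.imread(f"pics/{n}.png")[y:y+80,x:x+60],None,fx=6,fy=6,interpolation=cv2.INTER_CUBIC)
cv2.imwrite("pics/cmp.png",np.hstack([f("side9",325,150),f("side13",325,150)]))
cv2.imwrite("pics/cmp2.png",np.hstack([f("scene9",360,160),f("scene13",360,160)]))
E
```

```text
time: 18.2
position: [0.5851, 0.0667, 0.1201]
tool_rot: [1.979, 2.44, 0.0]
ft_force: [-0.0, 0.2, -3.8]
grip_width: 0.156
t 18.2 pot-frame tcp mm [ -4.8  -0.1 120.1] grip mm 13.5 F pot [ 0.   0.2 -3.8]
tool axes in pot (cols)
 [[-0.002  1.     0.   ]
 [ 1.     0.002  0.   ]
 [ 0.     0.    -1.   ]]
q [-0.57  0.28  0.48  1.75 -0.14  1.15  1.73]
```

View pics/cmp.png

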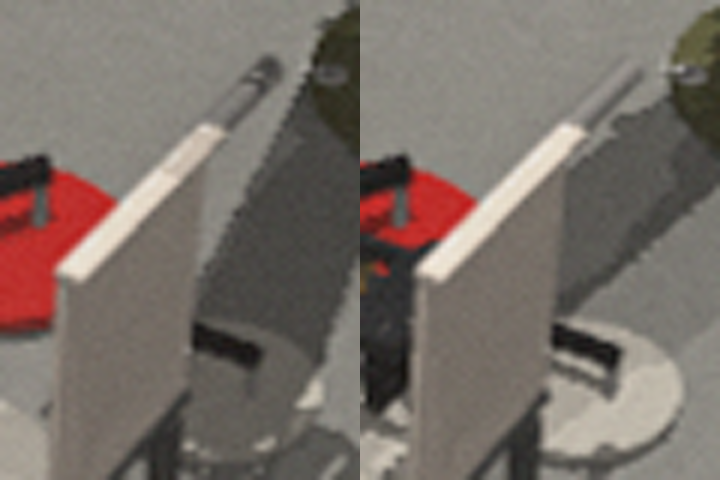

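View pics/cmp2.png

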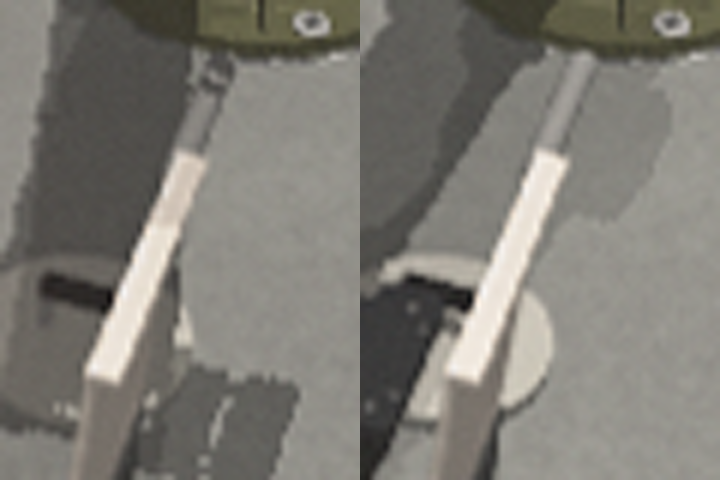

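```bash
python3 -c "
from bench import ctrl
ctrl.close_job()"
```

```text
the job is handed in; nothing more can be done
```

I folded the guard upright and left it standing. I then took the large aluminium lid on the pot by its handle, pulled it free in small steps, and handed in while still holding it level above its seat. The clock stood at about 18 s of the allowed 48 s.

**Last checks**
- **Guard:** measured at about 1.59 rad. It had not moved between the pictures taken before and after the lid was lifted.
- **Seal:** the pull read 16 N before release and 3 to 4 N after, which is the lid's weight alone. I did not watch the release itself. The readings before and after were 5 mm apart, and 4 mm of that I stopped short of the 15 mm target and then stepped the rest of the way.
- **Gap:** the gripper rose 15.0 mm from where it gripped. The pictures were taken at 14.5 mm and agreed to within 2 to 3 mm.
- **Grip and level:** the fingers stood at 13.5 mm on the 14 mm bar with the tool vertical.
- **Other items:** they looked undisturbed in the last full view. I did not measure each one.

**What failed or disagreed**
- **Peg slips:** the peg slipped out of the fingers twice. The first time was partway up, and I gripped it again. The second was at upright, where the fingertips pressed on the peg with about 11 to 20 N.
- **Fingertip position:** the scene and side cameras put the fingertips about 17 mm behind where the 19 mm nose length says they should be. I gripped the lid about 18 mm lower to allow for this.
- **Handle position:** it measured about 5 mm nearer the robot than the pot position I worked out from the plate. I gripped it where I measured it.

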